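# Gather the nuts in the tote's spout corner over the bowl

### The job

Pick up the steel nut tote by its bar handle, tilt it down towards its spout until all four loose nuts have slid together into the spout corner, spilling none, and hold it like that with the end of the spout over the open bowl, above the rim by no more than about a hand's breadth (10 cm), so that the nuts can be counted before they are tipped in. Do not tip them in yourself: finish with the gripper holding the tilted tote steady there, resting on nothing else. Do not shift the other things on the bench.

Things in the scene. Friction and masses are not known exactly. Their poses are not given: they have to be found in the camera images.
- tote: open grey sheet-steel tote, 220 (its x) x 160 (y) x 50 mm high, walls and floor 4 mm, 0.4 to 0.7 kg plus nuts; origin at the centre of its underside, z up. A bar handle spans it lengthwise over the middle. At the +x, +y corner the walls are cut down to 28 mm for the last 36 mm and a small trough-shaped spout sticks out; the other three corners are plain
- handle (a point): middle of the tote's wooden bar handle, at tote x 0, y 0, z 100 mm; axes as the tote's. The bar is straight, 22 x 22 mm with rounded edges, runs along the tote's x from end to end, from 89 to 111 mm above the tote's underside, free below; grip it here from above with the fingers closing along the tote's y
- spout (a point): middle of the outer end of the spout's floor: tote x 137, y 107, z 28 mm; axes as the tote's (the spout points out at 45 degrees between +x and +y)
- corner (a point): inner corner of the tote's floor below the spout: tote x 106, y 76, z 4 mm; axes as the tote's
- bowl: open aluminium bowl, mouth radius 75 mm, 60 mm high, standing fast on the bench; origin at the centre of its underside
- table: the wooden workbench, top at height 0
- tin: round steel tin with a closed lid, 122 mm across, 70 mm high, a bystander; origin at the centre of its underside
- wrench: open-ended wrench lying on the bench, a bystander
- screwdriver: screwdriver lying on the bench, a bystander
- socket: upright steel socket, 32 mm across, 60 mm high, a bystander; origin at the centre of its underside
- spray: upright spray can, 66 mm across, 150 mm high, a bystander; origin at the centre of its underside
- jar: amber glass jar, 64 mm across, 80 mm high, a bystander; origin at the centre of its underside
- stone: grey sharpening stone, 150 x 50 x 25 mm, a bystander; origin at the centre of its underside
- nut1: steel hex nut, 24 mm across the flats, 13 mm thick, 34 g, oiled, loose and flat on the tote's floor; origin at the centre of its underside. The nuts start to slide at 9 to 14 degrees of tilt; about 25 degrees makes them also run along a wall into the corner, 35 degrees does so surely.
- nut2: steel hex nut, 24 mm across the flats, 13 mm thick, 34 g, oiled, loose and flat on the tote's floor; origin at the centre of its underside.
- nut3: steel hex nut, 24 mm across the flats, 13 mm thick, 34 g, oiled, loose and flat on the tote's floor; origin at the centre of its underside.
- nut4: steel hex nut, 24 mm across the flats, 13 mm thick, 34 g, oiled, loose and flat on the tote's floor; origin at the centre of its underside.

How it is judged:
At the end, for the whole second after the job is handed in: fingers hold the tote, still, tilted 15 to 60 degrees, touching no bench, bowl, tin or stone; spout end within 75 mm of the bowl's axis, above its rim and under 200 mm over the bench; all four nuts still and within 110 mm of the inner corner below the spout (contact force between the fingers and tote above 1 N and angle between tote's own z axis and vertical between 0.26 and 1.05 rad and horizontal distance between spout and bowl below 0.075 m and height (world z) of spout between 0.063 and 0.2 m and linear speed of each of tote, nut1, nut2, nut3, nut4 below 0.03 m/s and contact force between tote and table below 0.2 N and contact force between tote and bowl below 0.2 N and contact force between tote and tin below 0.2 N and contact force between tote and stone below 0.2 N and distance between each of nut1, nut2, nut3, nut4 and corner below 0.11 m); the arm keeps its last pose, push and grip.
It fails at once if a bystander is shifted by more than 30 mm (distance of any of tin, wrench, screwdriver, socket, spray, jar, stone from where it was at the start of the episode above 0.03 m).
It fails at once if a nut falls out of the tote (distance between any of nut1, nut2, nut3, nut4 and tote above 0.19 m).
It also fails if it takes over 35 s, if anything falls off the work surface, if the arm or the gripper's body presses on something with over 40 N, if the wrist force passes 120 N, or if a joint passes its speed limit or range.

### The arm

A 7-joint arm with a two-finger parallel gripper is mounted at the origin on the work surface. World frame = base frame: x ahead of the robot, y to its left, z up, the work surface at z = 0. Lengths are in m, angles in rad, forces in N, time in s.
With the tool pointing down it reaches from about 0.35 to 0.9 m from the base axis. Payload 7.2 kg.
Tool frame: the origin (TCP) lies on the centre line of the jaws, within the pads' length; the fingertips stand 14 mm ahead of it and the grasp point (between the pads) lies 5 mm behind it; z points along the fingers, y is the direction in which the jaws open and shut (so a half turn about z gives the same grasp; the last joint's range is limited). The gripper opens to 88 mm and grips with 3 to 60 N. Pads are 20 mm wide; open, the fingers measure 115 mm over their backs; the gripper's body (75 mm by 178 mm) begins 61 mm behind the grasp point.
Start: joints at [-1.392, 0.411, -0.013, 1.596, 0.006, 1.134, -0.082], TCP at [0.153, 0.606, 0.237] pointing down, gripper open.
Joint ranges: [-2.95, 2.95], [-0.29, 1.99], [-1.47, 1.44], [0.14, 2.54], [-1.03, 4.17], [0.13, 1.85], [-2.86, 2.86]. Speed limits (rad/s): [2.39, 2.39, 3.01, 3.01, 3.14, 3.14, 3.14].

### API

Orientations are given as a 3x3 rotation matrix whose columns are the frame's x, y, z axes.
In Python, from workcell import ctrl gives the robot as it stands. The module is installed in compiled form; this text tells all that it offers.
- The arm moves only by the tool play_rows, never from a script. Its argument "increments" is one flat list of numbers, 7 for each row, row after row: the opening, from 0 (shut) to 1 (fully open), then the shift along the tool's x, y, z in mm, then the turn, a rotation vector about the tool's x, y, z in rad. In form: [fingers, x, y, z, wx, wy, wz, fingers, x, y, z, wx, wy, wz, ...]. A call has 1 to 5 rows; each row shifts and turns the pose as measured when the row begins, along the tool's axes as they then stand; what a row does not reach is not made up. A row lasts 1/10 s, in which the tool goes at most 50 mm and 8.59 degrees, less where a joint would pass 70% of its speed; a pose out of reach is approached as far as the arm can. A call with a gripper value outside its range is refused whole. The fingers move at their own pace and stop on an object; "newtons" is the grip in N (left out, the last holds). Time passes only in rows, so rows that do not move let the fingers close. It gives the time, the measured TCP pose, the force and the opening at its end, in the units of the state.
- ctrl.get_obs(): the state, without advancing time (a new reading comes with each control period).
- ctrl.capture(name): name is "side" or "top" or "wrist"; returns a dict with "color" (384x512x3 uint8, red, green, blue), "camera_matrix" (3x3 intrinsics, pixels), "R" (3x3) and "t" (3): a world point X has camera coordinates R X + t; the wrist camera has in their place "hand_eye" (4x4, takes a point from camera to tool coordinates, whose origin is the TCP and whose axes are the flange's). Camera axes: x right, y down, z forward; pixel columns grow to the right and rows downward; lengths in m; the calibration is good to about 2 mm. A picture is of the moment at which its call begins: read the wrist's pose just before it. There is no depth.
- ctrl.sign_off(): hands the job in, once; it reports no verdict.
Trained networks look in a picture, given as the dict that the camera call returned (one of the last four; its "shot" number tells which), for a name from the list of things; names that differ only in an ending like _2 or _b are one class to them, and where a whole thing is asked for, a point or a joint stands for the part that bears it (a point fixed in the world has none). Each returns a list of dicts, best first, with "confidence" (0 to 1); they miss things now and then, are a little off and sometimes report something else, mostly with a low value. They report only what shows in the picture. A call takes as long as a camera call.
- ctrl.masks_of(picture, label): "mask" (384x512 bool, what is visible of it) and "xy" ([column, row] in pixels, amid what is visible of it).
- ctrl.spot_point(picture, label): "xy" ([column, row] in pixels: a listed point, or the origin of a listed thing).
The state is a dict: "t": time; "qpos": joint angles; "joint_vel": joint speeds; "tau": joint torques, N m; "eef_pos": TCP position; "tool_rot": TCP orientation; "contact_force": force on the tool from outside, world axes, zero at the start; "wrist_torque": the same for the moment, N m; "opening": finger opening in m.
Only numpy, scipy, OpenCV 4.12 (cv2) and the standard library are available. Lean on these libraries where they do the work, as an engineer would, in place of code of your own. Each camera call takes 0.05 s, during which the arm holds its last target. There are 200 camera calls.

## Working session

There is one attempt and no reset: what is moved stays moved. The work goes in short steps, Python scripts to look and compute and a tool call to move; the robot and the scene stay as the last step left them, time stands still between calls to the robot, and variables do not carry over. Pictures are saved under pics/ and viewed, about 8 in all and at most 12, crops included, and the job is handed in when it is done.

Besides the shell and the picture viewer there is one more tool, called after "Request:" as name(argument=value, ...) on one line, values as JSON. play_rows: Moves the arm, as the interface text tells. Its arguments: {"type":"object","properties":{"increments":{"type":"array","items":{"type":"number"}},"newtons":{"type":"number"}},"required":["increments"]}

```bash
mkdir -p pics
cat > h.py <<'E'
import numpy as np, cv2
from workcell import ctrl
def ray(p,xy,obs=None):
    K=p["camera_matrix"]; d=np.linalg.inv(K)@np.array([xy[0],xy[1],1.])
    if "R" in p: return -p["R"].T@p["t"], p["R"].T@d
    T=p["hand_eye"]; Rt=obs["tool_rot"]
    return Rt@T[:3,3]+obs["eef_pos"], Rt@T[:3,:3]@d
def atz(p,xy,z,obs=None):
    c,d=ray(p,xy,obs); return c+d*(z-c[2])/d[2]
def tri(rs):
    A=0;b=0
    for c,d in rs:
        d=d/np.linalg.norm(d);P=np.eye(3)-np.outer(d,d);A=A+P;b=b+P@c
    X=np.linalg.solve(A,b); return X,[np.linalg.norm((np.eye(3)-np.outer(d,d)/(d@d))@(X-c)) for c,d in rs]
def save(p,n): cv2.imwrite("pics/"+n+".png",p["color"][:,:,::-1])
E
python3 - <<'E'
from h import *
np.set_printoptions(precision=3,suppress=True)
P={n:ctrl.capture(n) for n in("side","top")}
H=dict(handle=.1,spout=.028,corner=.004,tote=0,bowl=0,tin=0,socket=0,spray=0,jar=0,stone=0,wrench=0,screwdriver=0,nut1=.004)
for n,p in P.items():
    save(p,n); print(n,"cam",-p["R"].T@p["t"])
im=np.hstack([P["side"]["color"],P["top"]["color"]])
for l,z in H.items():
    rs=[]
    for n,p in P.items():
        r=ctrl.spot_point(p,l)
        for a in r[:4 if l=="nut1" else 2]: print(l,n,np.round(a["xy"]),round(a["confidence"],2),atz(p,a["xy"],z))
        if r: rs.append(ray(p,r[0]["xy"]))
    if len(rs)==2: print("   tri",*tri(rs))
print(ctrl.get_obs())
E
```

```text
side cam [0.3   0.65  0.793]
top cam [0.277 0.036 1.471]
handle side [294. 141.] 0.67 [ 0.55  -0.166  0.1  ]
handle side [192. 189.] 0.56 [0.722 0.108 0.1  ]
handle top [310. 194.] 0.95 [ 0.543 -0.157  0.1  ]
   tri [ 0.544 -0.155  0.109] [np.float64(0.0026178674511708774), np.float64(0.002617867451170671)]
spout side [255. 195.] 0.67 [0.597 0.007 0.028]
spout top [259. 185.] 0.75 [0.597 0.001 0.028]
spout top [375. 218.] 0.5 [ 0.461 -0.375  0.028]
   tri [0.599 0.001 0.021] [np.float64(0.000882866134219715), np.float64(0.0008828661342197897)]
corner side [262. 191.] 0.69 [ 0.593 -0.034  0.004]
corner top [271. 189.] 0.79 [ 0.584 -0.04   0.004]
corner top [313. 208.] 0.7 [ 0.512 -0.176  0.004]
   tri [ 0.59  -0.04  -0.003] [np.float64(0.00485214850823236), np.float64(0.0048521485082321176)]
tote side [290. 167.] 0.82 [ 0.555 -0.16  -0.   ]
tote side [296. 144.] 0.26 [ 0.576 -0.272  0.   ]
tote top [311. 202.] 0.66 [ 0.533 -0.173  0.   ]
tote top [136. 239.] 0.52 [0.445 0.42  0.   ]
   tri [ 0.547 -0.173 -0.013] [np.float64(0.011606725496543213), np.float64(0.011606725496543402)]
bowl
[... 2079 characters left out ...]
.] 0.58 [ 0.561 -0.194  0.004]
nut1 top [315. 208.] 0.57 [ 0.51  -0.185  0.004]
   tri [ 0.52 -0.24  0.  ] [np.float64(0.004358327858064342), np.float64(0.0043583278580643335)]
{'t': 1.4, 'qpos': array([-1.392,  0.411, -0.013,  1.596,  0.006,  1.134, -0.082]), 'joint_vel': array([ 0.001, -0.001,  0.   , -0.002, -0.001,  0.   , -0.   ]), 'tau': array([  0.001, -58.774,   0.641, -29.136,  -0.054,   0.011,   0.   ]), 'eef_pos': array([0.153, 0.606, 0.237]), 'tool_rot': array([[-0.97 ,  0.244, -0.   ],
       [ 0.244,  0.97 ,  0.   ],
       [ 0.   ,  0.   , -1.   ]]), 'contact_force': array([ 0.313,  0.373, -0.227]), 'wrist_torque': array([ 0.01 ,  0.002, -0.012]), 'opening': 0.087951138354519}
```

View images.

```bash
python3 -c "
import cv2,numpy as np
t=cv2.imread('pics/top.png');s=cv2.imread('pics/side.png')
a=cv2.resize(t[100:300,60:440],(800,421),interpolation=3)
cv2.imwrite('pics/topc.png',a)
b=cv2.resize(s[80:260,160:400],(800,600),interpolation=3);cv2.imwrite('pics/sidec.png',b)"
```

```text
(no output)
```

View pics/topc.png

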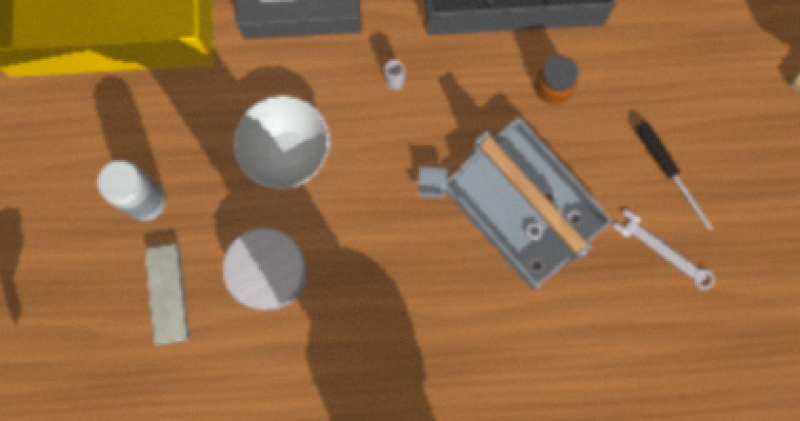

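View pics/sidec.png

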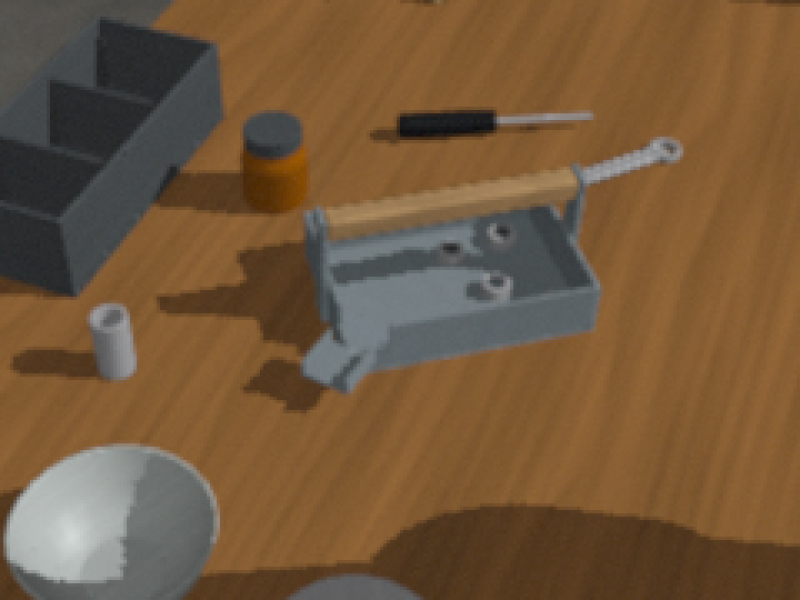

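```bash
cat >> h.py <<'E'
def fit(obs3, x0):
    """obs3: list of (pic, xy, tote point) -> x,y,yaw"""
    from scipy.optimize import least_squares
    def f(v):
        c,s=np.cos(v[2]),np.sin(v[2]);r=[]
        for p,xy,q in obs3:
            X=np.array([v[0]+c*q[0]-s*q[1],v[1]+s*q[0]+c*q[1],q[2]])
            u=p["camera_matrix"]@(p["R"]@X+p["t"]);r+=list(u[:2]/u[2]-xy)
        return np.array(r)
    s=least_squares(f,x0,loss="soft_l1");return s.x,f(s.x).reshape(-1,2)
E
python3 - <<'E'
from h import *
np.set_printoptions(precision=3,suppress=True)
S=ctrl.capture("side");T=ctrl.capture("top")
t=lambda a,b:np.array([a,b])/2.105+[60,100]
s=lambda a,b:np.array([a,b])/3.3333+[160,80]
O=[(T,t(419,183),(.137,.107,.028)),(T,t(520,120),(.11,-.08,.05)),(T,t(609,220),(-.11,-.08,.05)),(T,t(537,288),(-.11,.08,.05)),
(T,t(484,142),(.105,0,.111)),(T,t(585,247),(-.105,0,.111)),
(S,s(598,287),(-.11,.08,.05)),(S,s(595,330),(-.11,.08,0)),(S,s(326,372),(.137,.107,.028)),(S,np.array([294,141]),(0,0,.1)),(T,np.array([310,194]),(0,0,.1))]
v,r=fit(O,[.54,-.16,.7]);print(v,np.degrees(v[2]));print(r)
E
```

```text
[ 0.546 -0.165  0.645] 36.931524209117605
[[-0.606 -0.34 ]
 [-0.993 -1.178]
 [ 1.693  0.47 ]
 [-0.33  -0.037]
 [ 0.716 -0.226]
 [-2.545 -0.501]
 [ 1.584  0.016]
 [ 0.066 -0.224]
 [-0.081  2.835]
 [ 1.749 -0.007]
 [ 2.274 -1.577]]
```

```bash
cat >> h.py <<'E'
from scipy.spatial.transform import Rotation as Rot, Slerp
def rows(grip,pos,R,ctrlpt=None,n=5,ease=False):
    """rows from the measured pose to pos,R; prints lists of 5 rows"""
    o=ctrl.get_obs();p=o["eef_pos"];A=o["tool_rot"];p0=p;B=np.array(R)
    c=(p+pos)/2 if ctrlpt is None else np.array(ctrlpt)
    sl=Slerp([0,1],Rot.from_matrix([A,B]));out=[]
    for i in range(1,n+1):
        s=i/n; s=s*s*(3-2*s) if ease else s
        q=(1-s)**2*p0+2*s*(1-s)*c+s*s*np.array(pos);Q=sl(s).as_matrix()
        d=A.T@(q-p)*1e3;w=Rot.from_matrix(A.T@Q).as_rotvec();p,A=q,Q
        out+=[grip,*[round(float(x),1) for x in d],*[round(float(x),3) for x in w]]
        if i%5==0 or i==n: print(out);out=[]
def Rdown(yaw_y):
    c,s=np.cos(yaw_y),np.sin(yaw_y);y=np.array([c,s,0]);z=np.array([0,0,-1.]);return np.c_[np.cross(y,z),y,z]
E
python3 - <<'E'
from h import *
rows(1,np.array([.546,-.165,.32]),Rdown(np.radians(37-90)),[.5,.33,.30],25)
print(ctrl.get_obs()['t'])
E
```

```text
[1, -32.0, -15.1, -5.0, 0.0, 0.0, 0.09, 1, -32.5, -13.1, -4.9, 0.0, 0.0, 0.09, 1, -33.0, -11.2, -4.7, 0.0, 0.0, 0.09, 1, -33.3, -9.3, -4.6, 0.0, 0.0, 0.09, 1, -33.7, -7.4, -4.4, 0.0, 0.0, 0.09]
[1, -33.9, -5.5, -4.3, 0.0, 0.0, 0.09, 1, -34.1, -3.6, -4.2, 0.0, 0.0, 0.09, 1, -34.2, -1.7, -4.0, 0.0, 0.0, 0.09, 1, -34.2, 0.2, -3.9, 0.0, 0.0, 0.09, 1, -34.2, 2.1, -3.7, 0.0, 0.0, 0.09]
[1, -34.1, 4.0, -3.6, 0.0, 0.0, 0.09, 1, -34.0, 5.9, -3.5, 0.0, 0.0, 0.09, 1, -33.7, 7.8, -3.3, 0.0, 0.0, 0.09, 1, -33.4, 9.7, -3.2, 0.0, 0.0, 0.09, 1, -33.1, 11.7, -3.1, 0.0, 0.0, 0.09]
[1, -32.6, 13.7, -2.9, 0.0, 0.0, 0.09, 1, -32.1, 15.7, -2.8, 0.0, 0.0, 0.09, 1, -31.4, 17.7, -2.6, 0.0, 0.0, 0.09, 1, -30.6, 19.7, -2.5, 0.0, 0.0, 0.09, 1, -29.8, 21.8, -2.4, 0.0, 0.0, 0.09]
[1, -28.7, 23.8, -2.2, 0.0, 0.0, 0.09, 1, -27.6, 25.9, -2.1, 0.0, 0.0, 0.09, 1, -26.3, 27.9, -1.9, 0.0, 0.0, 0.09, 1, -24.9, 29.9, -1.8, 0.0, 0.0, 0.09, 1, -23.3, 31.9, -1.7, 0.0, 0.0, 0.09]
1.5
```

Request:
play_rows(increments=[1,-32,-15,-5,0,0,0.09,1,-32.5,-13,-5,0,0,0.09,1,-33,-11,-5,0,0,0.09,1,-33,-9,-5,0,0,0.09,1,-34,-7,-4,0,0,0.09])

```text
t: 2.0
eef_pos: [0.2811, 0.4839, 0.2605]
tool_rot: [[-0.757, 0.653, -0.003], [0.653, 0.757, 0.001], [0.002, -0.001, -1.0]]
contact_force: [0.6, -0.1, 0.3]
opening: 0.0878
```

Request:
play_rows(increments=[1,-34,-5.5,-4,0,0,0.09,1,-34,-3.5,-4,0,0,0.09,1,-34,-2,-4,0,0,0.09,1,-34,0,-4,0,0,0.09,1,-34,2,-4,0,0,0.09])

```text
t: 2.5
eef_pos: [0.3873, 0.3323, 0.2828]
tool_rot: [[-0.364, 0.932, -0.001], [0.932, 0.364, 0.004], [0.004, 0.0, -1.0]]
contact_force: [0.6, 0.2, -0.4]
opening: 0.088
```

Request:
play_rows(increments=[1,-34,4,-3.5,0,0,0.09,1,-34,6,-3.5,0,0,0.09,1,-34,8,-3.5,0,0,0.09,1,-33,10,-3,0,0,0.09,1,-33,12,-3,0,0,0.09])

```text
t: 3.0
eef_pos: [0.4604, 0.1602, 0.3012]
tool_rot: [[0.114, 0.993, 0.001], [0.993, -0.114, 0.009], [0.009, -0.0, -1.0]]
contact_force: [0.3, -0.2, -0.5]
opening: 0.0875
```

Request:
play_rows(increments=[1,-32.5,14,-3,0,0,0.09,1,-32,16,-3,0,0,0.09,1,-31,18,-2.5,0,0,0.09,1,-30.5,20,-2.5,0,0,0.09,1,-30,22,-2.5,0,0,0.09])

```text
t: 3.5
eef_pos: [0.4983, -0.0299, 0.3153]
tool_rot: [[0.564, 0.826, 0.005], [0.826, -0.564, 0.015], [0.015, -0.004, -1.0]]
contact_force: [1.2, 0.9, -0.7]
opening: 0.0881
```

Run:
```python
from h import *
rows(1,np.array([.546,-.165,.32]),Rdown(np.radians(37-90)),None,10)
o=ctrl.get_obs();print(o['t'],o['eef_pos'],o['qpos'])
```

```text
[1, -8.5, 11.6, -0.6, -0.001, -0.001, 0.033, 1, -8.1, 11.8, -0.6, -0.001, -0.001, 0.033, 1, -7.7, 12.1, -0.6, -0.001, -0.001, 0.033, 1, -7.3, 12.3, -0.6, -0.001, -0.001, 0.033, 1, -6.9, 12.6, -0.6, -0.001, -0.001, 0.033]
[1, -6.5, 12.8, -0.5, -0.001, -0.001, 0.033, 1, -6.1, 13.0, -0.5, -0.001, -0.001, 0.033, 1, -5.6, 13.2, -0.5, -0.001, -0.001, 0.033, 1, -5.2, 13.4, -0.5, -0.001, -0.001, 0.033, 1, -4.8, 13.5, -0.5, -0.001, -0.001, 0.033]
3.5 [ 0.49827795 -0.02987763  0.31533383] [-0.63717928  0.13127697  0.69100193  1.81836331 -0.10482558  1.21960418
 -0.51383121]
```

Request:
play_rows(increments=[1,-17,23,-1,0,0,0.066,1,-16,24,-1,0,0,0.066,1,-14,24.5,-1,0,0,0.066,1,-12,25.5,-1,0,0,0.066,1,-10,26,-1,0,0,0.066])

```text
t: 4.0
eef_pos: [0.539, -0.1787, 0.3213]
tool_rot: [[0.821, 0.571, 0.011], [0.571, -0.821, 0.019], [0.02, -0.01, -1.0]]
contact_force: [1.1, 0.2, -0.5]
opening: 0.0878
```

Run:
```python
from h import *
np.set_printoptions(precision=3,suppress=True)
o=ctrl.get_obs();p=ctrl.capture("wrist");save(p,"w1");print(o['t'],o['eef_pos'],o['qpos']);print(o['tool_rot'])
H=dict(handle=.1,spout=.028,corner=.004)
for l,z in H.items():
    for a in ctrl.spot_point(p,l)[:2]: print(l,np.round(a["xy"]),round(a["confidence"],2),atz(p,a["xy"],z,o))
```

```text
4.0 [ 0.539 -0.179  0.321] [-0.385  0.305  0.824  1.661 -0.255  1.277 -0.473]
[[ 0.821  0.571  0.011]
 [ 0.571 -0.821  0.019]
 [ 0.02  -0.01  -1.   ]]
handle [253. 157.] 0.87 [ 0.547 -0.167  0.1  ]
spout [172.  52.] 0.72 [0.593 0.001 0.028]
corner [199.  77.] 0.76 [ 0.585 -0.041  0.004]
```

View pics/w1.png

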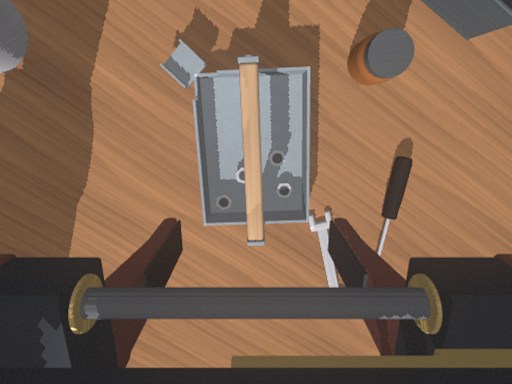

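Run:
```python
from h import *
o=ctrl.get_obs();p=ctrl.capture("wrist")
a,b=atz(p,(249,63),.111,o),atz(p,(256,241),.111,o);d=a-b
yaw=np.arctan2(d[1],d[0]);m=(a+b)/2;print(a,b,np.linalg.norm(d),np.degrees(yaw),m,o['contact_force'])
rows(1,np.array([.5475,-.1665,.095]),Rdown(np.radians(37)-np.pi/2),None,10)
```

```text
[ 0.63291094 -0.10105525  0.111     ] [ 0.45864287 -0.23291152  0.111     ] 0.21853017107011916 37.11220553147976 [ 0.5457769  -0.16698338  0.111     ] [-0.68461369  0.56872902 -0.31897467]
[1, 0.8, -0.1, 22.6, -0.001, -0.002, -0.003, 1, 0.9, -0.1, 22.6, -0.001, -0.002, -0.003, 1, 0.9, -0.1, 22.6, -0.001, -0.002, -0.003, 1, 1.0, -0.1, 22.6, -0.001, -0.002, -0.003, 1, 1.0, -0.2, 22.6, -0.001, -0.002, -0.003]
[1, 1.1, -0.2, 22.6, -0.001, -0.002, -0.003, 1, 1.1, -0.2, 22.6, -0.001, -0.002, -0.003, 1, 1.1, -0.2, 22.6, -0.001, -0.002, -0.003, 1, 1.2, -0.2, 22.6, -0.001, -0.002, -0.003, 1, 1.2, -0.3, 22.6, -0.001, -0.002, -0.003]
```

Request:
play_rows(increments=[1,1,0,30,-0.002,-0.004,-0.006,1,1,0,30,-0.002,-0.004,-0.006,1,1,0,30,-0.002,-0.004,-0.006,1,1,0,30,-0.002,-0.004,-0.006,1,1,0,20,-0.002,-0.004,-0.006])

```text
t: 4.75
eef_pos: [0.5456, -0.1647, 0.1805]
tool_rot: [[0.793, 0.609, 0.008], [0.609, -0.793, 0.005], [0.009, 0.001, -1.0]]
contact_force: [0.6, 0.9, 0.9]
opening: 0.088
```

Run:
```python
from h import *
o=ctrl.get_obs();print(o['t'],o['eef_pos'],o['contact_force'])
rows(1,np.array([.5465,-.167,.095]),Rdown(np.radians(37)-np.pi/2),None,5)
```

```text
4.75 [ 0.54562054 -0.16472693  0.18045341] [0.63766508 0.89448204 0.89047686]
[1, -0.3, 0.4, 17.1, 0.0, -0.002, 0.002, 1, -0.3, 0.5, 17.1, 0.0, -0.002, 0.002, 1, -0.2, 0.5, 17.1, 0.0, -0.002, 0.002, 1, -0.2, 0.5, 17.1, 0.0, -0.002, 0.002, 1, -0.2, 0.5, 17.1, 0.0, -0.002, 0.002]
```

Request:
play_rows(increments=[1,0,0.5,22,0,-0.002,0.003,1,0,0.5,22,0,-0.002,0.003,1,0,0.5,20,0,-0.002,0.003,1,0,0.5,14,0,0,0.002,1,0,0.5,6,0,0,0])

```text
t: 5.25
eef_pos: [0.5464, -0.1569, 0.0919]
tool_rot: [[0.793, 0.609, 0.001], [0.609, -0.793, 0.007], [0.005, -0.005, -1.0]]
contact_force: [-0.7, 0.9, 0.6]
opening: 0.0878
```

Run:
```python
from h import *
o=ctrl.get_obs();print(o['t'],o['eef_pos'],o['contact_force'],o['tool_rot'])
rows(1,np.array([.5465,-.167,.095]),Rdown(np.radians(37)-np.pi/2),None,1)
```

```text
5.25 [ 0.54635143 -0.15686845  0.09192913] [-0.68506254  0.94847308  0.59175486] [[ 0.79283713  0.60943275  0.00101044]
 [ 0.60941081 -0.79282074  0.00733035]
 [ 0.00526845 -0.005196   -0.99997262]]
[1, -6.0, 8.1, -3.1, -0.005, -0.005, 0.01]
```

Request:
play_rows(increments=[1,-4,5,-2,-0.003,-0.003,0.005,1,-3,4,-2,-0.003,-0.003,0.005,1,-1,1,0,0,0,0], newtons=60)

```text
t: 5.55
eef_pos: [0.5467, -0.1699, 0.0973]
tool_rot: [[0.798, 0.602, 0.001], [0.602, -0.798, -0.001], [-0.0, 0.002, -1.0]]
contact_force: [-0.7, 0.3, -0.3]
opening: 0.0875
```

Request:
play_rows(increments=[0,0,0,0,0,0,0,0,0,0,0,0,0,0,0,0,0,0,0,0,0,0,0,0,0,0,0,0,0,0,0,0,0,0,0])

```text
t: 6.05
eef_pos: [0.5477, -0.1708, 0.0994]
tool_rot: [[0.799, 0.601, 0.005], [0.601, -0.799, -0.002], [0.003, 0.004, -1.0]]
contact_force: [-0.1, -0.5, 0.3]
opening: 0.0512
```

Request:
play_rows(increments=[0,0,0,0,0,0,0,0,0,0,0,0,0,0])

```text
t: 6.25
eef_pos: [0.5477, -0.1706, 0.0994]
tool_rot: [[0.799, 0.602, 0.005], [0.602, -0.799, -0.002], [0.003, 0.004, -1.0]]
contact_force: [-0.1, 0.1, -0.9]
opening: 0.0355
```

Request:
play_rows(increments=[0,0,-2,4,-0.002,0,0,0,0,0,1,0,0,0,0,0,0,0,0,0,0,0,0,0,0,0,0,0])

```text
t: 6.65
eef_pos: [0.5459, -0.1682, 0.0941]
tool_rot: [[0.799, 0.602, 0.005], [0.602, -0.799, -0.002], [0.003, 0.004, -1.0]]
contact_force: [0.2, -0.4, 2.0]
opening: 0.0219
```

Request:
play_rows(increments=[0,0,0,-4,0,0,0,0,0,0,-8,0,0,0,0,0,0,-12,0,0,0,0,0,0,-16,0,0,0,0,0,0,-20,0,0,0])

```text
t: 7.15
eef_pos: [0.5418, -0.1668, 0.153]
tool_rot: [[0.799, 0.602, -0.006], [0.602, -0.799, -0.001], [-0.005, -0.003, -1.0]]
contact_force: [-0.2, -0.3, -6.0]
opening: 0.0218
```

Request:
play_rows(increments=[0,0,0,-20,0,0,0,0,0,0,-20,0,0,0,0,0,0,-20,0,0,0,0,0,0,-12,0,0,0,0,0,0,-5,0,0,0])

```text
t: 7.65
eef_pos: [0.5413, -0.1672, 0.2375]
tool_rot: [[0.8, 0.6, -0.004], [0.6, -0.8, -0.001], [-0.004, -0.002, -1.0]]
contact_force: [-0.5, -0.2, -6.0]
opening: 0.0219
```

Run:
```python
from h import *
o=ctrl.get_obs();p=ctrl.capture("side");w=ctrl.capture("wrist")
im=np.hstack([cv2.resize(p["color"][40:280,140:400],(416,384)),cv2.resize(w["color"],(384,288))[0:288].copy() if 0 else cv2.resize(w["color"],(384,384))])
cv2.imwrite("pics/lift.png",im[:,:,::-1]);print(o['t'],o['eef_pos'],o['contact_force'],o['wrist_torque'],o['opening'],o['qpos'])
```

```text
7.65 [ 0.54134128 -0.16720391  0.23745753] [-0.47397443 -0.17765595 -6.02263913] [-5.10083445e-05  3.11220968e-02  4.68205782e-03] 0.021876029594910373 [-0.38378152  0.38203767  0.79188514  1.77595266 -0.2978964   1.11198866
 -0.42017247]
```

View pics/lift.png

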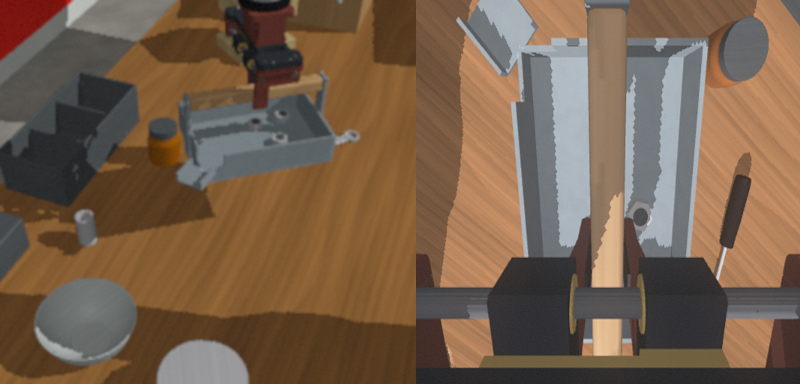

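```bash
cat >> h.py <<'E'
M=np.diag([1,-1,-1.])  # tool axes in tote
def goal(yaw,th,sp,slip=0):
    d=yaw+np.pi/4;a=np.array([-np.sin(d),np.cos(d),0])
    Rt=(Rot.from_rotvec(a*th)*Rot.from_euler('z',yaw)).as_matrix()
    h=np.array(sp)-Rt@[.137,.107,-.072]
    return h+Rt@[0,0,-.006],Rt@M,Rt
E
python3 - <<'E'
from h import *
np.set_printoptions(precision=3,suppress=True)
g,R,Rt=goal(np.radians(37),np.radians(33),[.656,.215,.125]);print(g,R,Rt@[0,0,1])
for q in [(.11,.08,0),(.11,-.08,0),(-.11,.08,0)]: print(g+Rt@(np.array(q)-[0,0,.094]))
rows(0,np.array([*g[:2],.29]),Rdown(np.radians(37)-np.pi/2),None,20,ease=True)
E
```

```text
[0.62  0.11  0.274] [[ 0.783  0.618 -0.076]
 [ 0.489 -0.686 -0.539]
 [-0.385  0.385 -0.839]] [0.076 0.539 0.839]
[0.649 0.168 0.122]
[0.748 0.058 0.184]
[0.477 0.061 0.207]
[0, 1.7, -1.3, -0.4, -0.0, 0.0, -0.0, 0, 4.8, -3.6, -1.1, -0.0, 0.0, -0.0, 0, 7.5, -5.7, -1.8, -0.0, 0.0, -0.0, 0, 9.9, -7.6, -2.3, -0.0, 0.0, -0.0, 0, 12.0, -9.1, -2.8, -0.0, 0.0, -0.0]
[0, 13.7, -10.4, -3.2, -0.0, 0.0, -0.0, 0, 15.1, -11.5, -3.5, -0.0, 0.0, -0.0, 0, 16.1, -12.3, -3.8, -0.0, 0.0, -0.0, 0, 16.8, -12.8, -3.9, -0.0, 0.0, -0.0, 0, 17.1, -13.0, -4.0, -0.0, 0.0, -0.0]
[0, 17.1, -13.0, -4.0, -0.0, 0.0, -0.0, 0, 16.8, -12.8, -3.9, -0.0, 0.0, -0.0, 0, 16.1, -12.3, -3.8, -0.0, 0.0, -0.0, 0, 15.1, -11.5, -3.5, -0.0, 0.0, -0.0, 0, 13.7, -10.4, -3.2, -0.0, 0.0, -0.0]
[0, 12.0, -9.1, -2.8, -0.0, 0.0, -0.0, 0, 9.9, -7.5, -2.3, -0.0, 0.0, -0.0, 0, 7.5, -5.7, -1.7, -0.0, 0.0, -0.0, 0, 4.8, -3.6, -1.1, -0.0, 0.0, -0.0, 0, 1.7, -1.3, -0.4, -0.0, 0.0, -0.0]
```

Request:
play_rows(increments=[0,2,-1.5,-1,0,0,0,0,5,-4,-1.5,0,0,0,0,8,-6,-2,0,0,0,0,11,-8,-2.5,0,0,0,0,13,-10,-3,0,0,0])

```text
t: 8.25
eef_pos: [0.5534, -0.118, 0.2438]
tool_rot: [[0.802, 0.597, -0.01], [0.597, -0.802, -0.001], [-0.009, -0.005, -1.0]]
contact_force: [1.2, 0.0, -6.1]
opening: 0.0215
```

Request:
play_rows(increments=[0,15,-11.5,-3.5,0,0,0,0,16.5,-12.5,-4,0,0,0,0,17,-13,-4,0,0,0,0,17,-13,-4,0,0,0,0,17,-13,-4,0,0,0])

```text
t: 8.75
eef_pos: [0.5833, -0.0077, 0.2625]
tool_rot: [[0.8, 0.6, -0.013], [0.6, -0.8, -0.0], [-0.011, -0.007, -1.0]]
contact_force: [0.2, 0.1, -5.7]
opening: 0.0215
```

Request:
play_rows(increments=[0,17,-13,-4,0,0,0,0,17,-13,-4,0,0,0,0,16,-12,-4,0,0,0,0,15,-11.5,-3.5,0,0,0,0,13.5,-10,-3,0,0,0])

```text
t: 9.25
eef_pos: [0.6108, 0.1007, 0.2801]
tool_rot: [[0.795, 0.606, -0.016], [0.606, -0.795, 0.001], [-0.012, -0.01, -1.0]]
contact_force: [-0.7, -0.2, -6.9]
opening: 0.0216
```

Run:
```python
from h import *
np.set_printoptions(precision=3,suppress=True)
o=ctrl.get_obs();print(o['t'],o['eef_pos'],o['qpos'])
g,R,Rt=goal(np.radians(37),np.radians(33),[.656,.215,.125])
rows(0,g,R,None,20)
```

```text
9.25 [0.611 0.101 0.28 ] [-0.751  0.443  0.736  1.577 -0.309  1.257 -0.882]
[0, 0.7, -0.1, 0.3, -0.021, -0.02, 0.0, 0, 0.7, -0.1, 0.3, -0.021, -0.02, 0.0, 0, 0.7, -0.1, 0.3, -0.021, -0.02, 0.0, 0, 0.7, -0.1, 0.2, -0.021, -0.02, 0.0, 0, 0.7, -0.1, 0.2, -0.021, -0.02, 0.0]
[0, 0.7, -0.1, 0.2, -0.021, -0.02, 0.0, 0, 0.7, -0.1, 0.2, -0.021, -0.02, 0.0, 0, 0.7, -0.1, 0.2, -0.021, -0.02, 0.0, 0, 0.7, -0.1, 0.2, -0.021, -0.02, 0.0, 0, 0.7, -0.1, 0.1, -0.021, -0.02, 0.0]
[0, 0.7, -0.1, 0.1, -0.021, -0.02, 0.0, 0, 0.7, -0.1, 0.1, -0.021, -0.02, 0.0, 0, 0.7, -0.2, 0.1, -0.021, -0.02, 0.0, 0, 0.7, -0.2, 0.1, -0.021, -0.02, 0.0, 0, 0.7, -0.2, 0.1, -0.021, -0.02, 0.0]
[0, 0.7, -0.2, 0.0, -0.021, -0.02, 0.0, 0, 0.7, -0.2, 0.0, -0.021, -0.02, 0.0, 0, 0.7, -0.2, 0.0, -0.021, -0.02, 0.0, 0, 0.7, -0.2, -0.0, -0.021, -0.02, 0.0, 0, 0.7, -0.2, -0.0, -0.021, -0.02, 0.0]
```

Request:
play_rows(increments=[0,7,-5,-1,0,0,0,0,2,-1,0,-0.01,-0.01,0,0,0,0,0,-0.02,-0.02,0,0,0,0,0,-0.022,-0.02,0,0,0,0,0,-0.022,-0.02,0])

```text
t: 9.75
eef_pos: [0.6147, 0.1124, 0.2808]
tool_rot: [[0.794, 0.608, -0.028], [0.602, -0.791, -0.109], [-0.088, 0.07, -0.994]]
contact_force: [-0.4, -0.4, -5.8]
opening: 0.0217
```

Request:
play_rows(increments=[0,0.5,0,0,-0.022,-0.02,0,0,0.5,0,0,-0.022,-0.02,0,0,0.5,0,0,-0.022,-0.02,0,0,0.5,0,0,-0.022,-0.02,0,0,0.5,0,0,-0.022,-0.02,0])

```text
t: 10.25
eef_pos: [0.6167, 0.1135, 0.2806]
tool_rot: [[0.791, 0.611, -0.041], [0.581, -0.769, -0.267], [-0.194, 0.187, -0.963]]
contact_force: [-0.2, -0.7, -6.8]
opening: 0.0217
```

Run:
```python
from h import *
np.set_printoptions(precision=3,suppress=True)
o=ctrl.get_obs();print(o['t'],o['eef_pos'],o['qpos'],o['wrist_torque'],np.degrees(np.arccos(-o['tool_rot'][2,2])))
g,R,Rt=goal(np.radians(37),np.radians(33),[.656,.215,.125])
rows(0,g,R,None,10)
```

```text
10.25 [0.617 0.114 0.281] [-0.897  0.547  0.796  1.492 -0.125  1.337 -1.047] [0.622 0.012 0.006] 15.641996000669524
[0, 0.2, 0.3, 0.7, -0.022, -0.021, 0.001, 0, 0.2, 0.3, 0.7, -0.022, -0.021, 0.001, 0, 0.2, 0.3, 0.7, -0.022, -0.021, 0.001, 0, 0.2, 0.3, 0.7, -0.022, -0.021, 0.001, 0, 0.2, 0.3, 0.7, -0.022, -0.021, 0.001]
[0, 0.3, 0.2, 0.7, -0.022, -0.021, 0.001, 0, 0.3, 0.2, 0.7, -0.022, -0.021, 0.001, 0, 0.3, 0.2, 0.7, -0.022, -0.021, 0.001, 0, 0.3, 0.2, 0.7, -0.022, -0.021, 0.001, 0, 0.3, 0.2, 0.7, -0.022, -0.021, 0.001]
```

Request:
play_rows(increments=[0,0.2,0.3,0.7,-0.022,-0.021,0.001,0,0.2,0.3,0.7,-0.022,-0.021,0.001,0,0.2,0.3,0.7,-0.022,-0.021,0.001,0,0.2,0.3,0.7,-0.022,-0.021,0.001,0,0.2,0.3,0.7,-0.022,-0.021,0.001])

```text
t: 10.75
eef_pos: [0.6186, 0.1129, 0.277]
tool_rot: [[0.788, 0.613, -0.057], [0.538, -0.731, -0.42], [-0.299, 0.3, -0.906]]
contact_force: [0.0, 0.6, -6.7]
opening: 0.0218
```

Request:
play_rows(increments=[0,0.2,0.3,0.7,-0.022,-0.021,0.001,0,0.2,0.3,0.7,-0.022,-0.021,0.001,0,0.2,0.3,0.7,-0.022,-0.021,0.001,0,0.2,0.3,0.7,-0.022,-0.021,0.001,0,0.2,0.3,0.7,-0.012,-0.012,0])

```text
t: 11.25
eef_pos: [0.6203, 0.1118, 0.2732]
tool_rot: [[0.783, 0.618, -0.072], [0.486, -0.679, -0.55], [-0.388, 0.396, -0.832]]
contact_force: [0.2, -0.1, -7.0]
opening: 0.022
```

Request:
play_rows(increments=[0,0,0,0,0,0,0,0,0,0,0,0,0,0])

```text
t: 11.45
eef_pos: [0.6203, 0.1123, 0.2724]
tool_rot: [[0.783, 0.618, -0.072], [0.485, -0.678, -0.552], [-0.39, 0.397, -0.831]]
contact_force: [-0.2, 0.0, -5.7]
opening: 0.0219
```

Run:
```python
from h import *
np.set_printoptions(precision=3,suppress=True)
o=ctrl.get_obs();print(o['t'],o['eef_pos'],o['qpos'],o['wrist_torque'],np.degrees(np.arccos(-o['tool_rot'][2,2])))
p=ctrl.capture("side");w=ctrl.capture("wrist");T=ctrl.capture("top")
r=lambda i:cv2.resize(i,(400,300))
im=np.vstack([np.hstack([r(p["color"][80:320,120:440]),r(w["color"])]),np.hstack([r(T["color"][90:240,150:350]),r(T["color"])])])
cv2.imwrite("pics/tilt.png",im[:,:,::-1])
rs=[]
for n,q in(("side",p),("top",T),("wrist",w)):
    for a in ctrl.spot_point(q,"spout")[:1]: rs.append(ray(q,a["xy"],o));print(n,a)
if len(rs)>1: print(tri(rs))
Rt=o['tool_rot']@M;print("pred spout",o['eef_pos']+Rt@[.137,.107,-.066])
g,R,Rt=goal(np.radians(37),np.radians(33),[.656,.215,.125]);rows(0,g,R,None,1)
```

```text
11.45 [0.62  0.112 0.272] [-0.999  0.707  0.853  1.42   0.038  1.434 -1.157] [ 1.309 -0.092  0.034] 33.7971115504116
side {'xy': [191.7, 221.7], 'confidence': 0.68}
top {'xy': [190.8, 164.6], 'confidence': 0.9}
(array([0.657, 0.215, 0.123]), [np.float64(0.0016116462692775267), np.float64(0.0016116462692774872)])
pred spout [0.657 0.215 0.122]
[0, -1.8, 1.5, -0.2, 0.013, 0.005, -0.001]
```

View pics/tilt.png

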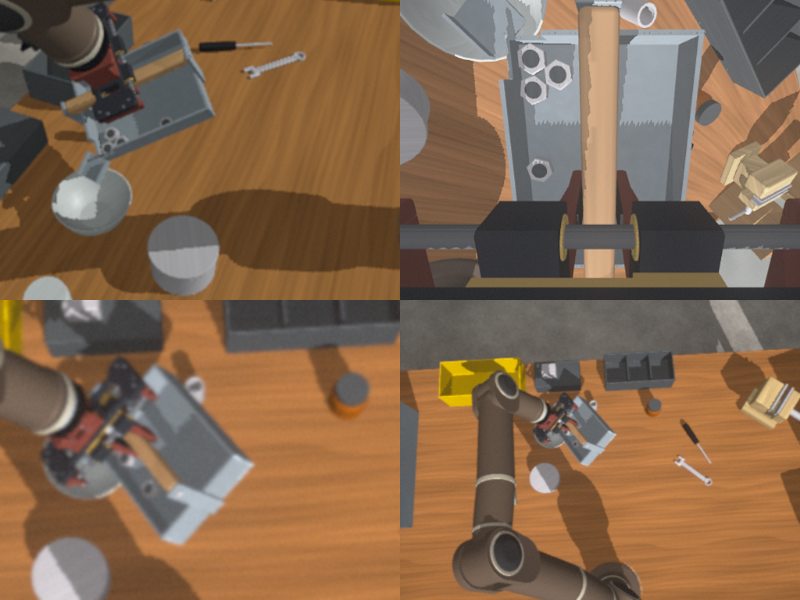

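Side and wrist views: the spout is over the bowl (triangulated at the predicted point). Three nuts are in the corner (wrist panel ~(540,70)) and a fourth is further back along the wall (~(540,170)). I'll see whether it is still sliding.

Request:
play_rows(increments=[0,0,0,0,0,0,0,0,0,0,0,0,0,0,0,0,0,0,0,0,0,0,0,0,0,0,0,0,0,0,0,0,0,0,0])

```text
t: 12.25
eef_pos: [0.6203, 0.1116, 0.2733]
tool_rot: [[0.783, 0.617, -0.072], [0.485, -0.68, -0.55], [-0.388, 0.396, -0.832]]
contact_force: [-0.2, 0.2, -6.5]
opening: 0.0216
```

Run:
```python
from h import *
np.set_printoptions(precision=3,suppress=True)
o=ctrl.get_obs();w=ctrl.capture("wrist");save(w,"w2");print(o['t'],o['eef_pos'])
Rt=o['tool_rot']@M
c,d0=ray(w,(0,0),o)
for a in ctrl.spot_point(w,"nut1"):
    c,d=ray(w,a["xy"],o); cl=Rt.T@(c-o['eef_pos'])+[0,0,.094]; dl=Rt.T@d
    q=cl+dl*(.004-cl[2])/dl[2]; print(np.round(a["xy"]),round(a["confidence"],2),q,"dist",np.linalg.norm(q-[.106,.076,.004]))
```

```text
12.25 [0.62  0.112 0.273]
[202.  94.] 0.94 [0.08  0.04  0.004] dist 0.043852287373737614
[173. 110.] 0.88 [0.069 0.063 0.004] dist 0.03939766305907706
[178. 153.] 0.65 [0.035 0.062 0.004] dist 0.07191323081338447
[172.  73.] 0.63 [0.096 0.062 0.004] dist 0.01708438527730619
[257. 247.] 0.16 [-0.049 -0.001  0.004] dist 0.17290022132949448
```

View pics/w2.png

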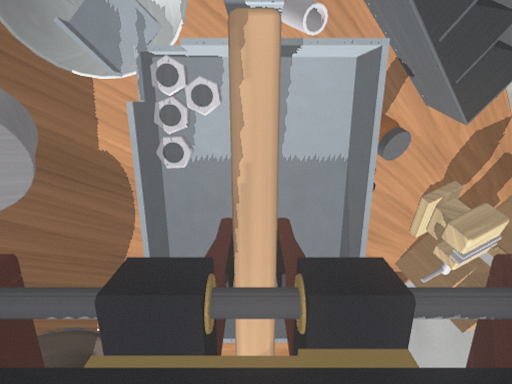

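All four nuts are now together in the spout corner ((172,73), (173,110), (202,94), (178,153)), the farthest about 72 mm from it. I'll wait a few rows to let everything settle, check once more, then hand in.

Request:
play_rows(increments=[0,0,0,0,0,0,0,0,0,0,0,0,0,0,0,0,0,0,0,0,0,0,0,0,0,0,0,0,0,0,0,0,0,0,0])

```text
t: 12.85
eef_pos: [0.6203, 0.1117, 0.2732]
tool_rot: [[0.783, 0.617, -0.072], [0.485, -0.68, -0.55], [-0.389, 0.396, -0.832]]
contact_force: [-0.4, 0.1, -6.1]
opening: 0.022
```

Run:
```python
from h import *
o=ctrl.get_obs();w=ctrl.capture("wrist")
d=[np.round(a["xy"]) for a in ctrl.spot_point(w,"nut1") if a["confidence"]>.4];Rt=o['tool_rot']@M
print(o['t'],d,o['eef_pos']+Rt@[.137,.107,-.066],o['opening'],abs(o['joint_vel']).max())
if len(d)==4: ctrl.sign_off();print("signed off")
```

```text
12.85 [array([204.,  98.]), array([176., 152.]), array([171.,  73.])] [0.6568477  0.21452134 0.12265336] 0.021990488336603338 0.0011751488262776472
```

Run:
```python
from h import *
for k in range(3):
    w=ctrl.capture("wrist");d=[(np.round(a["xy"]),round(a["confidence"],2)) for a in ctrl.spot_point(w,"nut2")]
    print(d)
    if sum(c>.3 for _,c in d)>=4: break
save(w,"w3");a=cv2.imread("pics/w2.png")[40:180,130:260].astype(int);b=w["color"][40:180,130:260,::-1].astype(int);print("mean diff",abs(a-b).mean(),"max",abs(a-b).max())
ctrl.sign_off();print("signed off")
```

```text
[(array([176., 110.]), 0.98), (array([173.,  73.]), 0.97), (array([205.,  95.]), 0.92), (array([180., 153.]), 0.87), (array([252., 191.]), 0.19)]
mean diff 1.7923260073260072 max 47
the job is handed in; nothing more can be done
signed off
```

I gripped the tote by its bar handle at 60 N, lifted it level, and carried it to the bowl. I then tilted it slowly about 34° towards the spout and handed the job in at about 13 s of the 35 s allowed. The arm was still holding the tilted tote steady.

- **Spout:** its end is at (0.657, 0.215, 0.123). That is on the bowl's axis to within a few mm and about 63 mm above the rim. The two-camera measurement and the prediction from the arm's pose agree to about 1 mm.
- **Nuts:** all four are together at the spout corner, about 17, 39, 44 and 72 mm from it, and none spilled. The fourth was still sliding at the first look and settled by the next.
- **Stillness:** the last three looks show the nuts unmoved and joint speeds near 0.001 rad/s.
- **Contact:** the wrist force is a steady 6 N or so, about the tote's weight, and the opening stays at 22 mm, the bar's width. I saw no sign of touching the bench, bowl, tin or stone.
- **Disagreement:** in one of the last checks the network reported only three nuts. The next picture showed all four at high confidence, so I took it as a missed detection.
- **Bystanders:** I did not measure their positions again at the end. In the pictures nothing looked disturbed.

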